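Tilt-test sealed power bricks and sort out the rattlers

TASK

Check these three sealed power bricks before burn-in: pick up each in turn, tilt it well end-down (some 20 degrees or more) and feel whether the transformer inside has come loose and slides. Lay every brick with a loose transformer in the red reject bin, and seat every sound one flat in a recess of the aluminium carrier, rating plate up; set them down without dropping them, and leave the solvent bottle standing where it is.

Things in the scene. Friction and masses are not known exactly. Their poses are not given: they have to be found in the camera images.
- brick_a: one of three identical-looking sealed black power bricks (mains adapters, no cords), 124 x 50 x 32 mm, about 0.5 kg, lying flat, white and blue rating plate up. Origin: centre of its underside; x along its length, y along its 50 mm width (grasp across it at mid-length), z up out of the plate. None, some or all of the three may be bad, newly drawn each time, whatever their names
- brick_b: another, same sizes and axes as brick_a. Hidden in each brick is a 0.25 kg transformer, at mid-length at the start. In a sound brick it is fast. In a bad one it slides along the brick's length, up to 34 mm either way from the middle, once an end is lowered by more than about 10 degrees (at 20 degrees within half a second); it stops with a knock and stays there when levelled
- brick_c: another, same sizes and axes as brick_a. When a bad brick has been tilted end-down and levelled again, its weight has shifted 34 mm: the moment on the wrist about the brick's width axis has changed by about 0.083 N m (0.17 N m from one end to the other). A sound brick's has not changed. The shell is stout: grip it firmly, so that it does not turn in the fingers
- carrier: burn-in carrier, fixed to the bench: flat aluminium plate with dark recess floors, 150 mm (x) by 236 mm (y), 16 mm thick, with three rectangular recesses side by side along y and a low bar handle (top 12 mm over the bench) that stands 20 mm out from its front and back edge in x; origin at the centre of its underside, z up
- nest0 (a point): centre of the floor of a recess in the carrier, 7 mm over the bench. Recess: 130 mm along the carrier's x, 56 mm along its y (a brick has 3 mm to spare each side), 9 mm deep, small chamfer at the mouth; recesses lie 76 mm apart. A seated brick's underside is at this height, its top 23 mm above the plate; either way round will do
- nest1 (a point): centre of the floor of a recess in the carrier, 7 mm over the bench. Recess: 130 mm along the carrier's x, 56 mm along its y (a brick has 3 mm to spare each side), 9 mm deep, small chamfer at the mouth; recesses lie 76 mm apart. A seated brick's underside is at this height, its top 23 mm above the plate; either way round will do
- nest2 (a point): centre of the floor of a recess in the carrier, 7 mm over the bench. Recess: 130 mm along the carrier's x, 56 mm along its y (a brick has 3 mm to spare each side), 9 mm deep, small chamfer at the mouth; recesses lie 76 mm apart. A seated brick's underside is at this height, its top 23 mm above the plate; either way round will do
- reject_bin: red plastic reject bin, open on top, fixed to the bench: 164 mm (x) by 180 mm (y) outside, 50 mm high, walls 4 mm, floor 4 mm; origin at the centre of its underside. Two bricks lie side by side on its floor with their length along the bin's x (for example at y = +36 and -36 mm), and a third can lie across the top of them
- dispenser: white solvent bottle with a red collar and a push-top dish, 66 mm across, 131 mm tall, loose; origin at the centre of its underside, z up

How it is judged:
By the outcome, as a careful person would: the job done as asked, in the order asked, and still so for the second after the job is handed in, with the robot touching nothing.
It also fails if it takes over 70 s, if anything falls off the work surface, if the arm or the gripper's body presses on something with over 40 N, if the wrist force passes 120 N, or if a joint passes its speed limit or range.

ROBOT

A 6-joint arm with a two-finger parallel gripper is mounted at the origin on the work surface; the furniture and walls round the work are solid. World frame = base frame: x ahead of the robot, y to its left, z up, the work surface at z = 0. Lengths are in m, angles in rad, forces in N, time in s.
With the tool pointing down it reaches from about 0.3 to 0.875 m from the base axis. Payload 6.4 kg.
Tool frame: the origin (TCP) lies midway between the tips of the shut fingers; the grasp point (between the pads) lies 19 mm behind it; z points along the fingers, y is the line along which they close (so a half turn about z gives the same grasp; the last joint's range is limited). The gripper opens to 85 mm and grips with 20 to 120 N. Pads are 22 mm wide; open, the fingers measure 114 mm over their backs; the gripper's body (76 mm by 85 mm) begins 54 mm behind the grasp point. The pads swing forward as they close: fully open they stand 13 mm farther back than shut.
Start: joints at [-1.443, 0.181, 1.607, -0, 1.354, -0.206], TCP at [0.188, -0.543, 0.231] pointing down, gripper open.
Joint ranges: [-2.99, 2.99], [-0.89, 2.07], [0.3, 2.58], [-1.14, 4.28], [0, 2.63], [-3.12, 3.12]. Speed limits (rad/s): [2.57, 2.57, 3.01, 3.14, 3.14, 3.14].

INTERFACE

Orientations are given as a unit quaternion [w, x, y, z].
In Python, from bench import sensors, vision, ctrl gives the robot as it stands.
- The arm moves only by the tool carry_out, never from a script. Its argument "deltas" is text: rows parted by semicolons, each of 7 numbers parted by spaces: the shift along the tool's x, y, z in mm, then the turn, a rotation vector about the tool's x, y, z in rad, then the closure, from 0 (fully open) to 1 (shut). In form: tx ty tz ax ay az claw; .... A call has 1 to 12 rows; each row is the pose to reach, as a shift and turn from the pose commanded when the call began, along the tool's axes at that moment; what a row does not reach only later rows make up. A row lasts 1/8 s, in which the tool goes at most 62.5 mm and 10.7 degrees, less where a joint would pass 70% of its speed; a pose out of reach is approached as far as the arm can. A call with a gripper value outside its range is refused whole. The fingers move at their own pace and stop on an object; the grip force is fixed at half the most. Time passes only in rows, so rows that repeat a pose let the fingers close. It gives the time, the measured TCP pose, the force, the opening and the grip force at its end, in the units of the state.
- sensors.get_obs(): the state, without advancing time (a new reading comes with each control period).
- vision.camera(name): name is "scene" or "top" or "wrist"; returns the picture (384x512x3 uint8, blue, green, red); there is no depth.
- vision.camera_model(name): a dict with "K" (3x3 intrinsics, pixels), "k1" (the pictures are not rectified: a ray, as slopes to the right and down, at radius r is drawn at 1 + k1 r^2 times it, then the intrinsics apply), "extrinsics" (4x4, takes a point from world to camera coordinates); the wrist camera has in their place "hand_eye" (4x4, takes a point from camera to tool coordinates, whose origin is the TCP and whose axes are the flange's). Camera axes: x right, y down, z forward; pixel columns grow to the right and rows downward; lengths in m; the calibration is good to about 2 mm. A picture is of the moment at which its call begins: read the wrist's pose just before it. camera_model takes no time and is no camera call.
- ctrl.hand_in(): hands the job in; it is judged then, once.
The state is a dict: "time_s": time; "q": joint angles; "dq": joint speeds; "joint_efforts": joint torques, N m; "eef_pos": TCP position; "eef_rot": TCP orientation; "wrist_force": force on the tool from outside, world axes, zero at the start; "torque": the same for the moment, N m; "opening": opening from 0.0 (shut) to 1.0 (fully open); "grasp_force": force on a finger pad.
Only numpy, scipy, OpenCV 4.12 (cv2) and the standard library are available. Lean on these libraries where they do the work, as an engineer would, in place of code of your own. Each camera call takes 0.05 s, during which the arm holds its last target. There are 200 camera calls.

## Working session

There is one attempt and no reset: what is moved stays moved. The work goes in short steps, Python scripts to look and compute and a tool call to move; the robot and the scene stay as the last step left them, time stands still between calls to the robot, and variables do not carry over. Pictures are saved under pics/ and viewed, at most 13 in all, crops included, and the job is handed in when it is done.

Besides the shell and the picture viewer there is one more tool, called in YAML: its name, and indented under it one key for each argument. carry_out: Moves the arm, as the interface text tells. Its arguments: {"type":"object","properties":{"deltas":{"type":"string"}},"required":["deltas"]}

```bash
mkdir -p pics; ls; python3 - <<'E'
from bench import sensors, vision
import cv2, numpy as np
np.set_printoptions(precision=4,suppress=True)
a=vision.camera("scene");b=vision.camera("top")
cv2.imwrite("pics/s.png",a);cv2.imwrite("pics/t.png",b)
for n in("scene","top","wrist"):
    print(n,vision.camera_model(n))
print(sensors.get_obs())
E
```

```text
pics
scene {'K': array([[467.0069,   0.    , 259.3655],
       [  0.    , 467.0069, 190.2509],
       [  0.    ,   0.    ,   1.    ]]), 'k1': -0.1938229644582622, 'extrinsics': array([[-0.8659, -0.4995, -0.0251,  0.3916],
       [-0.1746,  0.349 , -0.9207,  0.1781],
       [ 0.4687, -0.7929, -0.3894,  0.6691],
       [ 0.    ,  0.    ,  0.    ,  1.    ]])}
top {'K': array([[438.9726,   0.    , 259.7125],
       [  0.    , 438.9726, 189.1814],
       [  0.    ,   0.    ,   1.    ]]), 'k1': 0.03378340713298485, 'extrinsics': array([[ 0.0216, -0.9998,  0.0008, -0.1513],
       [-0.9861, -0.0214, -0.1647,  0.5161],
       [ 0.1646,  0.0028, -0.9864,  1.1959],
       [ 0.    ,  0.    ,  0.    ,  1.    ]])}
wrist {'K': array([[268.4268,   0.    , 251.1224],
       [  0.    , 268.4268, 193.4496],
       [  0.    ,   0.    ,   1.    ]]), 'k1': -0.052302311428911924, 'hand_eye': array([[-0.0006, -0.9544, -0.2985,  0.0753],
       [ 1.    , -0.0004, -0.0007, -0.0009],
       [ 0.0005, -0.2985,  0.9544, -0.1429],
       [ 0.    ,  0.    ,  0.    ,  1.    ]])}
{'time_s': 0.1, 'q': array([-1.4433,  0.1815,  1.6079, -0.    ,  1.3538, -0.2063]), 'dq': array([ 0.0019, -0.0008, -0.0025,  0.0007, -0.0004,  0.0001]), 'joint_efforts': array([  0.0002, -44.5875, -35.2241,  -0.0003,   0.0041,   0.    ]), 'eef_pos': array([ 0.1883, -0.5428,  0.2305]), 'eef_rot': array([-0.0008,  0.9861,  0.1661,  0.    ]), 'wrist_force': array([-0.3508,  0.6776,  0.3655]), 'torque': array([0.0203, 0.0307, 0.0123]), 'grasp_force': 0.0, 'opening': 1.0020695656741756}
```

View pics/t.png

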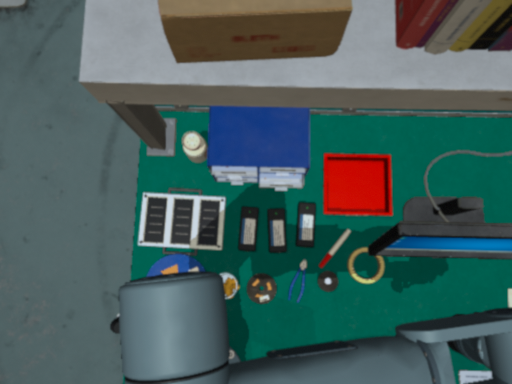

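View pics/s.png

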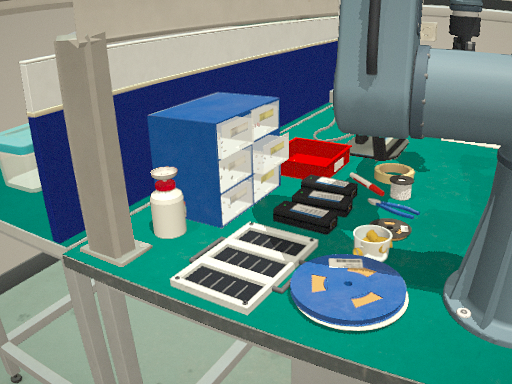

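The top view shows the carrier at about (181,221), the bricks at (248,228), (277,229) and (306,224), the red bin at (357,184) and the bottle at (194,146). A drawer cabinet sits at (260,145) and a shelf is overhead at rows below 105. The scene view confirms this, and the bricks lie flat.

```bash
cat > h.py <<'E'
import numpy as np, cv2
from scipy.spatial.transform import Rotation as R
from bench import sensors, vision
np.set_printoptions(precision=4,suppress=True)
def tool(o):
    w,x,y,z=o["eef_rot"];T=np.eye(4);T[:3,:3]=R.from_quat([x,y,z,w]).as_matrix();T[:3,3]=o["eef_pos"];return T
def cast(name,pts,z,o=None):
    m=vision.camera_model(name);K=m["K"];pts=np.atleast_2d(np.float64(pts))
    s=cv2.undistortPoints(pts[:,None],K,np.array([m["k1"],0,0,0]))[:,0]
    C=tool(o)@m["hand_eye"] if name=="wrist" else np.linalg.inv(m["extrinsics"])
    d=np.c_[s,np.ones(len(s))]@C[:3,:3].T; c=C[:3,3]
    return c+d*((z-c[2])/d[:,2])[:,None]
def rect(name,cnt,z,o=None):
    P=cast(name,cnt.reshape(-1,2),z,o)[:,:2]*1000
    (cx,cy),(w,h),a=cv2.minAreaRect(P.astype(np.float32))
    if w<h: w,h,a=h,w,a+90
    return round(cx,1),round(cy,1),round(w,1),round(h,1),round((a+90)%180-90,1)
def blobs(mask,amin):
    mask=cv2.morphologyEx(mask.astype(np.uint8)*255,cv2.MORPH_OPEN,np.ones((3,3)))
    return [c for c in cv2.findContours(mask,cv2.RETR_EXTERNAL,cv2.CHAIN_APPROX_NONE)[0] if cv2.contourArea(c)>amin]
E
python3 - <<'E'
from h import *
im=cv2.imread("pics/t.png");b,g,r=[im[...,i].astype(int) for i in range(3)]
roi=np.zeros(b.shape,bool);roi[180:265,130:325]=1
print("white");[print(rect("top",c,.016)) for c in blobs((b>150)&(g>150)&(r>150)&roi,800)]
print("dark");[print(c.reshape(-1,2).mean(0),rect("top",c,.032),rect("top",c,.007)) for c in blobs((b<60)&(g<60)&(r<60)&roi,200)]
roi[:]=0;roi[140:230,315:400]=1
print("red");[print(rect("top",c,.05)) for c in blobs((r>100)&(g<60)&roi,800)]
print("bottle",cast("top",[[194,146]],.1), "shelf edge row105",cast("top",[[300,105],[300,92]],.0),"cab",cast("top",[[210,180],[303,187],[270,187]],.1))
cv2.imwrite("pics/t2.png",cv2.resize(im[100:280,130:410],None,fx=2.8,fy=2.8,interpolation=cv2.INTER_CUBIC))
E
```

```text
white
(428.4, 87.0, 221.9, 149.0, 87.8)
dark
[304.604  238.0594] (388.9, -268.9, 62.6, 58.9, -3.6) (390.4, -271.5, 63.9, 60.1, -3.6)
[208.2283 225.7874] (408.8, 2.0, 91.9, 49.0, -1.9) (410.7, 5.0, 93.7, 50.0, -1.9)
[275.546  231.8276] (406.5, -190.4, 131.2, 57.1, 4.9) (408.4, -191.4, 133.8, 58.3, 4.9)
[248.335 229.435] (409.2, -110.8, 130.8, 58.0, -2.4) (411.1, -110.1, 133.4, 59.2, -2.4)
red
(539.6, -413.9, 187.2, 174.4, 89.9)
bottle [[0.6254 0.0418 0.1   ]] shelf edge row105 [[ 0.7861 -0.2558  0.    ]
 [ 0.8272 -0.2554  0.    ]] cab [[ 0.5319 -0.0056  0.1   ]
 [ 0.5182 -0.2566  0.1   ]
 [ 0.5163 -0.1678  0.1   ]]
```

View pics/t2.png

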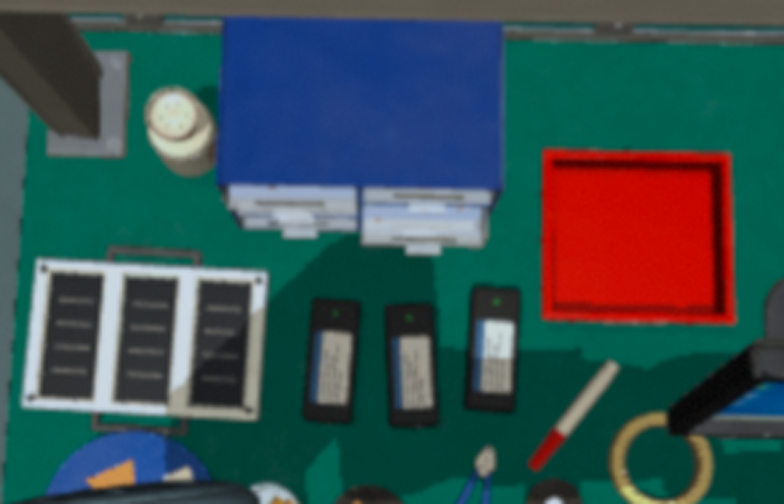

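The crop gives carrier corners at (37,258), (268,272), (258,420) and (22,405). The third brick's corners are at (473,286), (521,288), (516,412) and (466,408). An open drawer's handle reaches (423,253).

```bash
python3 - <<'E'
from h import *
f=lambda L:np.array(L)/2.8+[130,100]-.35
for nm,L,z in(("carrier",[(37,258),(268,272),(258,420),(22,405)],.016),("brick c",[(473,286),(521,288),(516,412),(466,408)],.032),("b",[(387,304),(434,306),(439,426),(391,426)],.032),("a",[(312,298),(360,300),(353,423),(303,421)],.032),("bin",[(541,150),(733,153),(736,324),(541,323)],.05)):
    print(nm,rect("top",f(L),z)); 
# drawer handle: cast at several z, project to scene
m=vision.camera_model("scene");E=m["extrinsics"]
for z in(.05,.1,.15,.2,.25):
  for q in([(423,253)],[(485,245)],[(500,190)]):
    P=cast("top",f(q),z);p=cv2.projectPoints(P,cv2.Rodrigues(E[:3,:3])[0],E[:3,3],m["K"],np.array([m["k1"],0,0,0]))[0].ravel()
    print(z,P[0],p)
E
```

```text
carrier (428.8, 79.3, 238.7, 150.7, 87.7)
brick c (425.0, -272.1, 124.5, 49.8, -2.3)
b (406.7, -191.2, 123.3, 47.6, 2.9)
a (409.4, -110.0, 124.0, 49.7, -2.0)
bin (537.8, -414.1, 195.1, 176.3, -89.7)
0.05 [ 0.517 -0.199  0.05 ] [278.0903 177.9384]
0.05 [ 0.5265 -0.2611  0.05  ] [286.7964 168.6954]
0.05 [ 0.5831 -0.2759  0.05  ] [268.8473 163.2511]
0.1 [ 0.5087 -0.1968  0.1   ] [280.7144 157.7161]
0.1 [ 0.5178 -0.2562  0.1   ] [289.1305 149.6267]
0.1 [ 0.5721 -0.2704  0.1   ] [271.4155 144.9033]
0.15 [ 0.5004 -0.1945  0.15  ] [283.4463 136.5576]
0.15 [ 0.5091 -0.2514  0.15  ] [291.5575 129.6544]
0.15 [ 0.5611 -0.265   0.15  ] [274.1041 125.6672]
0.2 [ 0.4921 -0.1922  0.2   ] [286.2849 114.4532]
0.2 [ 0.5004 -0.2465  0.2   ] [294.0763 108.7613]
0.2 [ 0.5501 -0.2595  0.2   ] [276.9157 105.5209]
0.25 [ 0.4838 -0.1899  0.25  ] [289.2275  91.4055]
0.25 [ 0.4917 -0.2417  0.25  ] [296.6844  86.9402]
0.25 [ 0.539  -0.2541  0.25  ] [279.8514  84.4504]
```

carry_out:
  deltas: "312 -178 80 0 0 0.374 0.25; 312 -178 80 0 0 0.374 0.25; 312 -178 80 0 0 0.374 0.25; 312 -178 80 0 0 0.374 0.25; 312 -178 80 0 0 0.374 0.25; 312 -178 80 0 0 0.374 0.25; 312 -178 80 0 0 0.374 0.25; 312 -178 80 0 0 0.374 0.25; 312 -178 80 0 0 0.374 0.25; 312 -178 80 0 0 0.374 0.25"

```text
time_s: 1.35
eef_pos: [0.4243, -0.2741, 0.1516]
eef_rot: [0.0, 1.0, -0.021, 0.0]
wrist_force: [-0.2, -0.3, 0.3]
opening: 0.751
grasp_force: 0.0
```

```bash
cat >> h.py <<'E'
def go(x,y,z,yaw):  # world mm, yaw deg of tool x: tool deltas for a flat tool
    o=sensors.get_obs();T=tool(o)
    G=np.eye(3);c,s=np.cos(np.radians(yaw)),np.sin(np.radians(yaw));G=np.array([[c,s,0],[s,-c,0],[0,0,-1.]])
    print("d",(T[:3,:3].T@(np.array([x,y,z])-T[:3,3]*1000)).round(1),"rot",R.from_matrix(T[:3,:3].T@G).as_rotvec().round(4))
E
python3 - <<'E'
from h import *
o=sensors.get_obs();im=vision.camera("wrist");cv2.imwrite("pics/w1.png",im)
print(o["time_s"],o["eef_pos"],o["wrist_force"],o["torque"],o["opening"],o["q"])
go(425,-272,150,-2.3)
E
```

```text
1.35 [ 0.4243 -0.2741  0.1516] [-0.1729 -0.2941  0.3324] [ 0.0176 -0.0145  0.0258] 0.751251230661911 [-0.8088  0.1142  1.8547 -0.0001  1.1721  0.8045]
d [ 0.5 -1.9  1.5] rot [ 0.0004 -0.0003 -0.002 ]
```

View pics/w1.png

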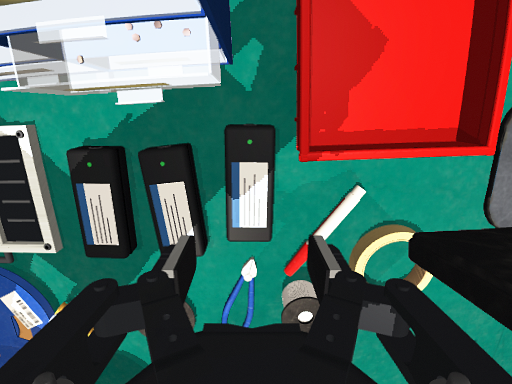

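The wrist view shows the first brick with corners at (226,125), (274,126), (271,241) and (227,240). The second is at about (175,198) and the third at about (100,200). The bin's near rim runs from (300,159) to (497,154).

```bash
python3 - <<'E'
from h import *
o=sensors.get_obs()
P=lambda L,z:print(rect("wrist",np.array(L),z,o))
P([(226,125),(274,126),(271,241),(227,240)],.032)
P([(139,150),(187,145),(206,248),(160,256)],.032)
P([(67,149),(122,147),(130,252),(83,258)],.032)
print(cast("wrist",[(300,159),(497,154),(300,0)],.05,o)*1000)
print(cast("wrist",[(36,124),(61,249)],.016,o)*1000)
E
```

```text
(424.5, -272.2, 121.6, 47.8, -3.5)
(409.1, -191.6, 118.3, 52.9, 3.0)
(409.7, -113.3, 128.4, 56.8, -5.8)
[[ 454.2012 -319.604    50.    ]
 [ 452.4405 -510.3061   50.    ]
 [ 583.041  -319.2045   50.    ]]
[[497.8783 -51.6202  16.    ]
 [352.2924 -41.7524  16.    ]]
```

carry_out:
  deltas: "0 -1 50 0 0 0 0.25; 0 -2 95 0 0 0 0.25; 0 -2 125 0 0 0 0.25; 0 -2 138 0 0 0 0.25; 0 -2 142 0 0 0 0.25; 0 -2 142 0 0 0 1; 0 -2 142 0 0 0 1; 0 -2 142 0 0 0 1; 0 -2 142 0 0 0 1; 0 -2 142 0 0 0 1; 0 -2 142 0 0 0 1"

```text
time_s: 2.78
eef_pos: [0.4256, -0.2717, 0.0104]
eef_rot: [0.001, 1.0, -0.02, 0.001]
wrist_force: [-1.3, 0.1, 5.7]
opening: 0.569
grasp_force: 64.6
```

```bash
cat >> h.py <<'E'
def st():
    o=sensors.get_obs();T=tool(o)
    print(o["time_s"],o["eef_pos"]*1000,"F",o["wrist_force"],"M",o["torque"],"Mtool",T[:3,:3].T@o["torque"],"op",round(o["opening"],3),"g",round(o["grasp_force"],1),"yaw",np.degrees(np.arctan2(T[1,0],T[0,0])).round(2),"tilt",np.degrees(np.arcsin(-T[2,0])).round(2))
E
python3 -c "
from h import *
st()"
```

```text
2.775 [ 425.6447 -271.7339   10.4452] F [-1.3153  0.1191  5.7207] M [-0.149   0.3778 -0.0266] Mtool [-0.1641 -0.3716  0.0258] op 0.569 g 64.6 yaw -2.3 tilt -0.08
```

carry_out:
  deltas: "0 0 -8 0 0 0 1; 0 0 -30 0 0 0 1; -15 0 -70 0 0 0 1; -30 0 -110 0 0 0 1; -40 0 -130 0 0 0 1; -40 0 -130 0 0 0 1; -40 0 -130 0 0 0 1; -40 0 -130 0 0 0 1; -40 0 -130 0 0 0 1"

```text
time_s: 3.9
eef_pos: [0.3848, -0.2687, 0.1383]
eef_rot: [-0.001, 1.0, -0.02, -0.001]
wrist_force: [-0.2, 0.0, -5.1]
opening: 0.567
grasp_force: 64.2
```

```bash
python3 -c "
from h import *
st()"
```

```text
3.9 [ 384.7742 -268.7303  138.2525] F [-0.236   0.018  -5.1341] M [ 0.0572  0.0313 -0.0334] Mtool [ 0.056  -0.0335  0.0334] op 0.567 g 64.2 yaw -2.29 tilt 0.08
```

carry_out:
  deltas: "0 0 0 0 0.18 0 1; 0 0 0 0 0.36 0 1; 0 0 0 0 0.45 0 1; 0 0 0 0 0.45 0 1; 0 0 0 0 0.45 0 1; 0 0 0 0 0.45 0 1; 0 0 0 0 0.45 0 1; 0 0 0 0 0.45 0 1; 0 0 0 0 0.45 0 1"

```text
time_s: 5.03
eef_pos: [0.3851, -0.2691, 0.1393]
eef_rot: [0.004, 0.975, -0.019, 0.223]
wrist_force: [-0.3, 0.3, -4.7]
opening: 0.569
grasp_force: 64.2
```

```bash
python3 -c "
from h import *
st()"
```

```text
5.025 [ 385.1077 -269.1374  139.2861] F [-0.2986  0.3271 -4.7426] M [0.0665 0.5377 0.0242] Mtool [ 0.0511 -0.5399 -0.0021] op 0.569 g 64.2 yaw -2.28 tilt -25.77
```

carry_out:
  deltas: "0 0 0 0 -0.18 0 1; 0 0 0 0 -0.36 0 1; 0 0 0 0 -0.45 0 1; 0 0 0 0 -0.45 0 1; 0 0 0 0 -0.45 0 1; 0 0 0 0 -0.45 0 1; 0 0 0 0 -0.45 0 1"

```text
time_s: 5.9
eef_pos: [0.3845, -0.2694, 0.1393]
eef_rot: [-0.0, 1.0, -0.021, 0.0]
wrist_force: [0.6, -0.5, -5.3]
opening: 0.574
grasp_force: 64.2
```

```bash
python3 -c "
from h import *
st();cv2.imwrite('pics/w2.png',vision.camera('wrist'))"
```

```text
5.9 [ 384.4524 -269.4011  139.3374] F [ 0.6005 -0.4755 -5.3329] M [-0.0173 -0.0557 -0.0071] Mtool [-0.015   0.0563  0.007 ] op 0.574 g 64.2 yaw -2.37 tilt -0.04
```

View pics/w2.png

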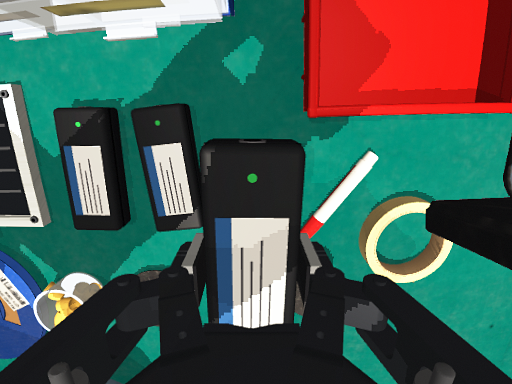

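The brick is held square in the fingers, from (202,140) to (303,330). The moment moved about -0.087 N m, which suggests a loose transformer. I'll confirm with averaged readings and the opposite tilt.

```bash
cat >> h.py <<'E'
def avg(n=6):
    L=[]
    for i in range(n): vision.camera("top");L.append(sensors.get_obs()["torque"])
    print("My world",np.mean(L,0)[1].round(4),"sd",np.std(L,0)[1].round(4),"t",sensors.get_obs()["time_s"])
E
python3 -c "
from h import *
avg()"
```

```text
My world -0.0586 sd 0.0255 t 6.25
```

carry_out:
  deltas: "0 0 0 0 -0.18 0 1; 0 0 0 0 -0.36 0 1; 0 0 0 0 -0.45 0 1; 0 0 0 0 -0.45 0 1; 0 0 0 0 -0.45 0 1; 0 0 0 0 -0.45 0 1; 0 0 0 0 -0.45 0 1; 0 0 0 0 -0.27 0 1; 0 0 0 0 -0.09 0 1; 0 0 0 0 0 0 1; 0 0 0 0 0 0 1; 0 0 0 0 0 0 1"

```text
time_s: 7.75
eef_pos: [0.3849, -0.2696, 0.1397]
eef_rot: [0.0, 1.0, -0.02, -0.001]
wrist_force: [0.0, 0.7, -4.8]
opening: 0.568
grasp_force: 64.5
```

```bash
python3 -c "
from h import *
avg();st()
o=sensors.get_obs();im=vision.camera('wrist')
go(540,-452,139,0);go(540,-452,12,0)
b,g,r=[im[...,i].astype(int) for i in range(3)]
[print(c.reshape(-1,2)[:,1].max(),rect('wrist',c,.05,o)) for c in blobs((r>100)&(g<60)&(b<60),3000)]"
```

```text
My world 0.0709 sd 0.0335 t 8.05
8.05 [ 385.2713 -269.0708  138.9764] F [ 0.3551  0.1792 -4.8187] M [0.0198 0.0326 0.0133] Mtool [ 0.0185 -0.0334 -0.0133] op 0.569 g 64.5 yaw -2.26 tilt 0.05
d [161.9 176.7  -0.2] rot [-0.0005  0.0007 -0.0395]
d [162.  176.8 126.8] rot [-0.0005  0.0007 -0.0395]
118 (495.7, -408.4, 180.1, 88.2, -89.7)
```

```bash
python3 - <<'E'
from h import *
o=sensors.get_obs()
for z in(.02,.05,.1,.15,.2,.25,.3,.35,.4):
    print(z,cast("top",[(370,252),(405,222)],z)[:,:2].ravel(), cast("wrist",[(428,203),(432,226)],z,o)[:,:2].ravel())
E
```

```text
0.02 [ 0.3515 -0.4526  0.4379 -0.553 ] [ 0.3602 -0.4548  0.3331 -0.4639]
0.05 [ 0.3506 -0.4452  0.4349 -0.5431] [ 0.3716 -0.4338  0.3477 -0.4418]
0.1 [ 0.3491 -0.4328  0.43   -0.5267] [ 0.3907 -0.3988  0.372  -0.4051]
0.15 [ 0.3477 -0.4203  0.4251 -0.5102] [ 0.4099 -0.3638  0.3963 -0.3684]
0.2 [ 0.3462 -0.4079  0.4201 -0.4938] [ 0.429  -0.3289  0.4205 -0.3317]
0.25 [ 0.3448 -0.3955  0.4152 -0.4773] [ 0.4481 -0.2939  0.4448 -0.295 ]
0.3 [ 0.3433 -0.3831  0.4103 -0.4609] [ 0.4672 -0.2589  0.4691 -0.2583]
0.35 [ 0.3419 -0.3707  0.4054 -0.4444] [ 0.4863 -0.2239  0.4934 -0.2215]
0.4 [ 0.3404 -0.3583  0.4005 -0.428 ] [ 0.5055 -0.1889  0.5177 -0.1848]
```

carry_out:
  deltas: "55 15 0 0 0 0 1; 110 40 0 0 0 -0.02 1; 150 80 0 0 0 -0.04 1; 162 130 0 0 0 -0.04 1; 162 168 0 0 0 -0.04 1; 162 178 20 0 0 -0.04 1; 162 178 50 0 0 -0.04 1; 162 178 70 0 0 -0.04 1; 162 178 70 0 0 -0.04 1"

```text
time_s: 9.22
eef_pos: [0.5384, -0.4512, 0.0659]
eef_rot: [-0.002, 1.0, 0.0, -0.002]
wrist_force: [0.1, -0.6, -5.3]
opening: 0.574
grasp_force: 64.5
```

```bash
python3 -c "
from h import *
st();go(540,-453,14,0)
cv2.imwrite('pics/w3.png',vision.camera('wrist'))"
```

```text
9.225 [ 538.436  -451.2128   65.9253] F [ 0.061  -0.6351 -5.307 ] M [0.0415 0.0259 0.034 ] Mtool [ 0.0414 -0.0261 -0.034 ] op 0.574 g 64.5 yaw 0.03 tilt 0.23
d [ 1.8  2.  51.9] rot [-0.0048  0.0039  0.0005]
```

View pics/w3.png

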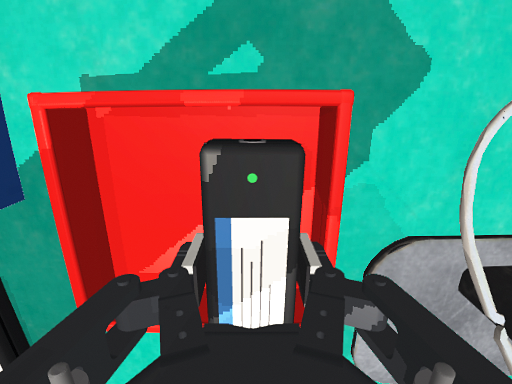

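The bin's far rim runs from (30,95) to (352,92), and the brick is over its right half.

```bash
python3 -c "
from h import *
o=sensors.get_obs();print(cast('wrist',[(30,95),(352,92),(49,107),(337,104)],.05,o)*1000)"
```

```text
[[ 624.75   -321.4909   50.    ]
 [ 624.5618 -509.088    50.    ]
 [ 617.5981 -332.1205   50.    ]
 [ 617.9048 -501.0164   50.    ]]
```

carry_out:
  deltas: "2 0 20 0 0 0 1; 2 0 38 0 0 0 1; 2 0 46 0 0 0 1; 2 0 50 0 0 0 1; 2 0 51 0 0 0 1; 2 0 51 0 0 0 1; 2 0 51 0 0 0 0.32; 2 0 51 0 0 0 0.32; 2 0 51 0 0 0 0.32"

```text
time_s: 10.4
eef_pos: [0.5421, -0.4542, 0.0192]
eef_rot: [0.001, 1.0, -0.0, 0.001]
wrist_force: [-0.7, -0.4, -0.1]
opening: 0.676
grasp_force: 0.0
```

```bash
python3 -c "
from h import *
st();go(409,-191.5,150,2.9)"
```

```text
10.4 [ 542.1303 -454.1707   19.2451] F [-0.6875 -0.4188 -0.116 ] M [-0.0388 -0.0488 -0.0183] Mtool [-0.0388  0.0488  0.0184] op 0.676 g 0.0 yaw -0.01 tilt -0.06
d [-133.  -262.5 -131.2] rot [ 0.0012 -0.001  -0.0508]
```

```bash
python3 -c "
from h import *
avg(2);st()"
```

```text
My world -0.0362 sd 0.0366 t 10.5
10.5 [ 541.9044 -453.8828   18.7815] F [-0.5285  0.0662 -0.3814] M [ 0.0298 -0.0728 -0.0074] Mtool [0.0298 0.0728 0.0074] op 0.682 g 0.0 yaw -0.01 tilt -0.03
```

carry_out:
  deltas: "0 0 -30 0 0 0 0.30; 0 0 -80 0 0 0 0.30; 0 0 -125 0 0 0 0.25; -20 -20 -131 0 0 -0.05 0.25; -50 -80 -131 0 0 -0.05 0.25; -80 -140 -131 0 0 -0.05 0.25; -110 -195 -131 0 0 -0.05 0.25; -133 -240 -131 0 0 -0.05 0.25; -133 -262 -131 0 0 -0.05 0.25; -133 -262 -131 0 0 -0.05 0.25; -133 -262 -131 0 0 -0.05 0.25"

```text
time_s: 11.88
eef_pos: [0.4099, -0.193, 0.15]
eef_rot: [0.001, 1.0, 0.025, 0.001]
wrist_force: [-0.1, 0.1, 0.1]
opening: 0.75
grasp_force: 0.0
```

```bash
python3 -c "
from h import *
o=sensors.get_obs();im=vision.camera('wrist');st();go(409,-191.5,9,2.9)
cv2.imwrite('pics/w4.png',im);cv2.imwrite('pics/t4.png',vision.camera('top'))"
```

```text
11.925 [ 409.6608 -193.0485  149.7537] F [-0.1126 -0.4942 -0.2276] M [-0.0202 -0.0026  0.0261] Mtool [-0.0202  0.0016 -0.0262] op 0.748 g 0.0 yaw 2.82 tilt -0.05
d [ -0.7  -1.7 140.8] rot [ 0.0011 -0.0009 -0.0014]
```

View pics/w4.png

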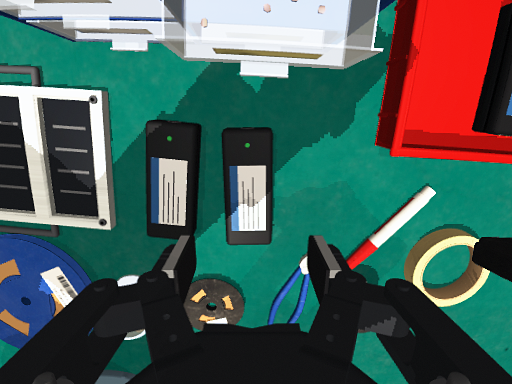

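The first brick now lies in the bin at the right edge of the picture. The next brick's corners are (223,129), (270,127), (271,243) and (227,244), and the last is at about (173,180). The carrier's right edge runs from (107,90) to (115,229).

```bash
python3 - <<'E'
from h import *
o=sensors.get_obs()
P=lambda L,z:print(rect("wrist",np.array(L),z,o))
P([(223,129),(270,127),(271,243),(227,244)],.032)
P([(148,121),(200,124),(196,238),(147,236)],.032)
print(cast("wrist",[(107,90),(115,229)],.016,o)*1000)
E
```

```text
(407.0, -188.3, 122.1, 47.6, 4.5)
(409.5, -111.8, 122.3, 53.1, -2.5)
[[497.7491 -46.0505  16.    ]
 [348.037  -39.4994  16.    ]]
```

carry_out:
  deltas: "-1 -1 50 0 0 0 0.25; -2 -2 95 0 0 0 0.25; -2 -2.5 125 0 0 0 0.25; -2 -2.5 137 0 0 0 0.25; -2 -2.5 140 0 0 0 0.25; -2 -2.5 140 0 0 0 1; -2 -2.5 140 0 0 0 1; -2 -2.5 140 0 0 0 1; -2 -2.5 140 0 0 0 1; -2 -2.5 140 0 0 0 1"

```text
time_s: 13.22
eef_pos: [0.4074, -0.1899, 0.0103]
eef_rot: [0.001, 1.0, 0.025, 0.001]
wrist_force: [-0.5, 0.0, 7.2]
opening: 0.568
grasp_force: 64.0
```

```bash
python3 -c "
from h import *
st()"
```

```text
13.225 [ 407.4456 -189.9214   10.3459] F [-0.5238  0.03    7.1848] M [-0.004   0.2707 -0.0173] Mtool [ 0.0095 -0.2706  0.0169] op 0.568 g 64.0 yaw 2.86 tilt -0.09
```

carry_out:
  deltas: "0 0 -8 0 0 0 1; 0 0 -30 0 0 0 1; -15 0 -70 0 0 0 1; -25 0 -110 0 0 0 1; -25 0 -130 0 0 0 1; -25 0 -130 0 0 0 1; -25 0 -130 0 0 0 1; -25 0 -130 0 0 0 1"

```text
time_s: 14.22
eef_pos: [0.3809, -0.1896, 0.1379]
eef_rot: [-0.001, 1.0, 0.025, -0.001]
wrist_force: [-0.3, 0.6, -5.3]
opening: 0.568
grasp_force: 64.2
```

```bash
python3 -c "
from h import *
avg(8);st()"
```

```text
My world -0.0098 sd 0.0204 t 14.625
14.625 [ 381.6356 -190.4258  139.15  ] F [-0.8654  0.2917 -3.7475] M [0.0247 0.0151 0.0114] Mtool [ 0.0254 -0.0138 -0.0114] op 0.571 g 64.2 yaw 2.86 tilt 0.01
```

carry_out:
  deltas: "0 0 0 0 0.18 0 1; 0 0 0 0 0.36 0 1; 0 0 0 0 0.45 0 1; 0 0 0 0 0.45 0 1; 0 0 0 0 0.45 0 1; 0 0 0 0 0.45 0 1; 0 0 0 0 0.45 0 1; 0 0 0 0 0.45 0 1; 0 0 0 0 0.27 0 1; 0 0 0 0 0.09 0 1; 0 0 0 0 0 0 1; 0 0 0 0 0 0 1"

```text
time_s: 16.12
eef_pos: [0.3831, -0.19, 0.1392]
eef_rot: [-0.0, 1.0, 0.026, 0.0]
wrist_force: [-0.2, 0.2, -6.7]
opening: 0.571
grasp_force: 64.1
```

```bash
python3 -c "
from h import *
avg(8);st()"
```

```text
My world 0.0208 sd 0.0337 t 16.525
16.525 [ 381.2355 -190.6635  139.3726] F [ 0.2245 -0.0529 -4.2684] M [0.025  0.0687 0.0145] Mtool [ 0.0283 -0.0674 -0.0145] op 0.57 g 64.1 yaw 2.79 tilt -0.04
```

carry_out:
  deltas: "0 0 0 0 -0.18 0 1; 0 0 0 0 -0.36 0 1; 0 0 0 0 -0.45 0 1; 0 0 0 0 -0.45 0 1; 0 0 0 0 -0.45 0 1; 0 0 0 0 -0.45 0 1; 0 0 0 0 -0.45 0 1; 0 0 0 0 -0.45 0 1; 0 0 0 0 -0.27 0 1; 0 0 0 0 -0.09 0 1; 0 0 0 0 0 0 1; 0 0 0 0 0 0 1"

```text
time_s: 18.02
eef_pos: [0.3802, -0.1904, 0.1395]
eef_rot: [0.0, 1.0, 0.024, -0.0]
wrist_force: [0.4, 0.1, -5.0]
opening: 0.569
grasp_force: 64.1
```

```bash
python3 -c "
from h import *
avg(8);st();go(425.5,0,115,-2.4)"
```

```text
My world -0.0274 sd 0.0239 t 18.425
18.425 [ 381.9164 -190.2759  139.0209] F [ 0.161   0.2295 -5.8446] M [ 0.0187 -0.0391 -0.0521] Mtool [0.0168 0.04   0.052 ] op 0.569 g 64.1 yaw 2.9 tilt 0.06
d [  53.2 -187.8   24.1] rot [-0.0005  0.001   0.0925]
```

carry_out:
  deltas: "15 -50 0 0 0 0.03 1; 30 -105 0 0 0 0.06 1; 50 -155 0 0 0 0.09 1; 53 -182 10 0 0 0.0925 1; 53 -188 24 0 0 0.0925 1; 53 -188 45 0 0 0.0925 1; 53 -188 45 0 0 0.0925 1; 53 -188 45 0 0 0.0925 1"

```text
time_s: 19.42
eef_pos: [0.4255, -0.0007, 0.0945]
eef_rot: [0.0, 1.0, -0.022, -0.0]
wrist_force: [0.5, -0.3, -4.5]
opening: 0.573
grasp_force: 64.6
```

```bash
python3 -c "
from h import *
st();im=vision.camera('wrist')
cv2.imwrite('pics/w5.png',im);cv2.imwrite('pics/w5c.png',cv2.resize(im,(768,576),interpolation=cv2.INTER_CUBIC))"
```

```text
19.425 [425.4836  -0.6587  94.5471] F [ 0.507  -0.2898 -4.5301] M [ 0.0306 -0.0335 -0.0756] Mtool [0.032  0.0321 0.0756] op 0.573 g 64.6 yaw -2.49 tilt 0.0
```

View pics/w5c.png

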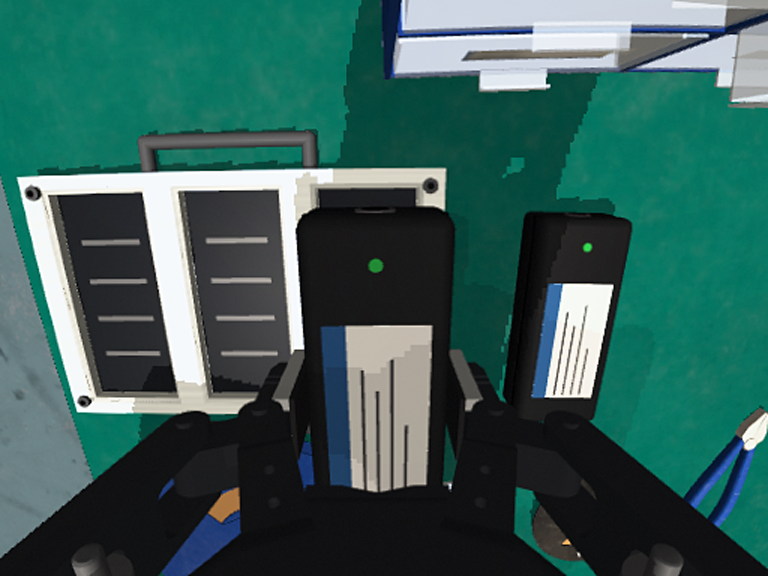

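The 1.5x wrist view shows the carrier's far corners at (18,178) and (446,168) and its near-left corner at (78,413). The right recess mouth spans x from 315 to 417 at y=187, the middle one 180 to 282 at y=190, and the left one 48 to 147 at y=194. The held brick's far end is at (376,208).

```bash
python3 - <<'E'
from h import *
o=sensors.get_obs();f=lambda L:(np.array(L,float)+.5)/1.5-.5
c=lambda L,z:cast("wrist",f(L),z,o)*1000
K=c([(18,178),(446,168),(78,413)],.016);print("corners",K)
A=c([(317,187),(417,187),(180,191),(282,190),(48,195),(147,194)],.016);print("recess",A)
v=(K[1]-K[0])[:2];v/=np.linalg.norm(v);print("carrier yaw",np.degrees(np.arctan2(v[0],-v[1]))*-1, "len",np.linalg.norm(K[1]-K[0]),np.linalg.norm(K[2]-K[0]))
print("centre", (K[1]+K[2])[:2]/2)
T=tool(o);B=c([(376,208)],.1165);print("brick end tool x mm",((B/1000-T[:3,3])@T[:3,:3])*1000)
E
```

```text
corners [[505.87   196.404   16.    ]
 [497.8739 -39.9912  16.    ]
 [355.075  201.7635  16.    ]]
recess [[491.0487  29.1765  16.    ]
 [488.6492 -24.4306  16.    ]
 [492.8783 104.1586  16.    ]
 [490.4053  48.1943  16.    ]
 [495.4543 180.7972  16.    ]
 [492.3638 122.9886  16.    ]]
carrier yaw 1.9373036499064276 len 236.53045113281402 150.89023947657455
centre [426.4744  80.8861]
brick end tool x mm [[ 62.7096  -0.8214 -21.5281]]
```

carry_out:
  deltas: "-2.4 -5.3 20 0 0 -0.008 1; -2.4 -5.3 45 0 0 -0.008 1; -2.4 -5.3 60 0 0 -0.008 1; -2.4 -5.3 66 0 0 -0.008 1; -2.4 -5.3 70 0 0 -0.008 1; -2.4 -5.3 74 0 0 -0.008 1; -2.4 -5.3 77 0 0 -0.008 1; -2.4 -5.3 77 0 0 -0.008 1; -2.4 -5.3 77 0 0 -0.008 1"

```text
time_s: 20.6
eef_pos: [0.4231, 0.0054, 0.0174]
eef_rot: [0.0, 1.0, -0.017, 0.0]
wrist_force: [0.4, -0.6, -4.0]
opening: 0.57
grasp_force: 64.7
```

```bash
python3 -c "
from h import *
st();avg(2);st()"
```

```text
20.6 [423.1186   5.3564  17.3969] F [ 0.3719 -0.6307 -3.9947] M [-0.0131 -0.0433  0.0049] Mtool [-0.0116  0.0437 -0.0049] op 0.57 g 64.7 yaw -1.99 tilt -0.01
My world -0.0021 sd 0.0179 t 20.7
20.7 [423.1193   5.3426  17.381 ] F [ 0.4939 -1.1252 -3.478 ] M [-0.027  -0.0201  0.0359] Mtool [-0.0263  0.021  -0.0359] op 0.567 g 64.7 yaw -1.99 tilt -0.01
```

carry_out:
  deltas: "0 0 0.6 0 0 0 1; 0 0 1.2 0 0 0 1; 0 0 1.2 0 0 0 1; 0 0 1.2 0 0 0 0.3; 0 0 1.2 0 0 0 0.3; 0 0 1.2 0 0 0 0.3; 0 0 -25 0 0 0 0.3; 0 0 -75 0 0 0 0.25; 0 0 -130 0 0 0 0.25; -10 60 -133 0 0 0 0.25; -10 116 -133 0 0 0 0.25; -10 116 -133 0 0 0 0.25"

```text
time_s: 22.2
eef_pos: [0.4093, -0.1136, 0.1509]
eef_rot: [0.001, 1.0, -0.02, 0.001]
wrist_force: [-0.1, -0.3, 0.2]
opening: 0.752
grasp_force: 0.0
```

```bash
python3 -c "
from h import *
avg(2);o=sensors.get_obs();im=vision.camera('wrist');st();go(409.5,-111.5,10,-2.2)
cv2.imwrite('pics/w6.png',im)"
```

```text
My world 0.0366 sd 0.0257 t 22.3
22.35 [ 408.7147 -109.6265  149.904 ] F [ 0.0394 -0.1202 -0.429 ] M [0.0498 0.0148 0.0077] Mtool [ 0.0492 -0.0165 -0.0077] op 0.748 g 0.0 yaw -2.02 tilt 0.05
d [  1.    2.  139.9] rot [-0.0009  0.0008  0.0032]
```

View pics/w6.png

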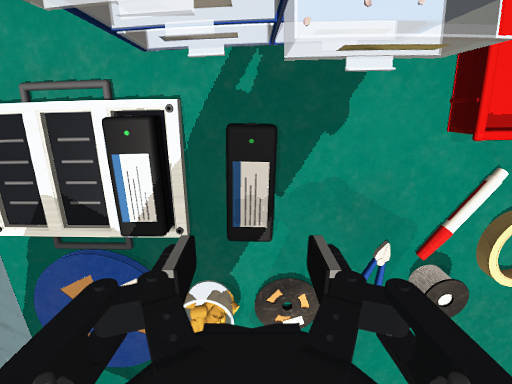

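The second brick sits in the right recess at about (140,175). The last brick's corners are (227,124), (277,125), (272,241) and (228,240), so it lies almost centred under the tool.

carry_out:
  deltas: "1 0.5 50 0 0 0 0.25; 1 0.5 95 0 0 0 0.25; 1 0.5 125 0 0 0 0.25; 1 0.5 137 0 0 0 0.25; 1 0.5 140 0 0 0 0.25; 1 0.5 140 0 0 0 1; 1 0.5 140 0 0 0 1; 1 0.5 140 0 0 0 1; 1 0.5 140 0 0 0 1; 1 0.5 140 0 0 0 1"

```text
time_s: 23.6
eef_pos: [0.411, -0.111, 0.0114]
eef_rot: [0.0, 1.0, -0.017, 0.001]
wrist_force: [-0.6, 3.8, 6.8]
opening: 0.57
grasp_force: 64.0
```

```bash
python3 -c "
from h import *
st()"
```

```text
23.6 [ 410.9825 -110.9952   11.4186] F [-0.5747  3.8276  6.8398] M [0.7046 0.0091 0.1043] Mtool [ 0.704  -0.0336 -0.1029] op 0.57 g 64.0 yaw -1.99 tilt -0.11
```

carry_out:
  deltas: "0 0 -8 0 0 0 1; 0 0 -30 0 0 0 1; -15 0 -70 0 0 0 1; -25 0 -110 0 0 0 1; -25 0 -130 0 0 0 1; -25 0 -130 0 0 0 1; -25 0 -130 0 0 0 1; -25 0 -130 0 0 0 1"

```text
time_s: 24.6
eef_pos: [0.3841, -0.1093, 0.1389]
eef_rot: [-0.001, 1.0, -0.017, -0.001]
wrist_force: [-0.1, -1.0, -5.0]
opening: 0.574
grasp_force: 64.3
```

```bash
python3 -c "
from h import *
avg(8);st()"
```

```text
My world -0.0114 sd 0.0199 t 25.0
25.0 [ 385.0064 -109.8556  140.139 ] F [ 0.3291 -0.6584 -5.2613] M [0.076  0.0149 0.0505] Mtool [ 0.0754 -0.0175 -0.0505] op 0.569 g 64.3 yaw -1.99 tilt 0.02
```

carry_out:
  deltas: "0 0 0 0 0.18 0 1; 0 0 0 0 0.36 0 1; 0 0 0 0 0.45 0 1; 0 0 0 0 0.45 0 1; 0 0 0 0 0.45 0 1; 0 0 0 0 0.45 0 1; 0 0 0 0 0.45 0 1; 0 0 0 0 0.45 0 1; 0 0 0 0 0.27 0 1; 0 0 0 0 0.09 0 1; 0 0 0 0 0 0 1; 0 0 0 0 0 0 1"

```text
time_s: 26.5
eef_pos: [0.3865, -0.1097, 0.1401]
eef_rot: [-0.0, 1.0, -0.016, 0.0]
wrist_force: [-0.4, -0.3, -6.3]
opening: 0.572
grasp_force: 64.4
```

```bash
python3 -c "
from h import *
avg(8);st()"
```

```text
My world 0.0078 sd 0.0261 t 26.9
26.9 [ 384.7233 -110.0574  140.45  ] F [ 0.1242 -0.5476 -4.4329] M [ 0.0639 -0.0313 -0.0388] Mtool [0.065  0.029  0.0389] op 0.564 g 64.4 yaw -2.04 tilt -0.06
```

carry_out:
  deltas: "0 0 0 0 -0.18 0 1; 0 0 0 0 -0.36 0 1; 0 0 0 0 -0.45 0 1; 0 0 0 0 -0.45 0 1; 0 0 0 0 -0.45 0 1; 0 0 0 0 -0.45 0 1; 0 0 0 0 -0.45 0 1; 0 0 0 0 -0.45 0 1; 0 0 0 0 -0.27 0 1; 0 0 0 0 -0.09 0 1; 0 0 0 0 0 0 1; 0 0 0 0 0 0 1"

```text
time_s: 28.4
eef_pos: [0.3836, -0.1096, 0.1404]
eef_rot: [0.0, 1.0, -0.018, -0.0]
wrist_force: [-0.5, 0.2, -5.7]
opening: 0.572
grasp_force: 64.3
```

```bash
python3 -c "
from h import *
avg(8);st();go(426,80.8,94,-2);go(541,-380,66,0)"
```

```text
My world -0.0104 sd 0.0227 t 28.8
28.8 [ 385.2481 -109.8129  140.036 ] F [-0.2068 -0.227  -5.2791] M [ 0.065  -0.0081 -0.0155] Mtool [0.0652 0.0059 0.0154] op 0.573 g 64.3 yaw -1.96 tilt 0.07
d [  34.3 -191.9   46.1] rot [-0.0005  0.0012  0.0007]
d [165.  264.7  73.7] rot [-0.0005  0.0012 -0.0342]
```

carry_out:
  deltas: "8 -50 0 0 0 0 1; 16 -105 0 0 0 0 1; 24 -160 0 0 0 0 1; 32 -215 0 0 0 0 1; 34 -255 0 0 0 0 1; 34 -268 15 0 0 0 1; 34 -268 35 0 0 0 1; 34 -268 45 0 0 0 1; 34 -268 45 0 0 0 1; 34 -268 45 0 0 0 1"

```text
time_s: 30.05
eef_pos: [0.4289, 0.1564, 0.0957]
eef_rot: [-0.0, 1.0, -0.018, 0.0]
wrist_force: [-0.1, -0.8, -5.8]
opening: 0.574
grasp_force: 64.7
```

```bash
python3 -c "
from h import *
avg(1);st();im=vision.camera('wrist')
cv2.imwrite('pics/w7.png',cv2.resize(im,(768,576),interpolation=cv2.INTER_CUBIC))"
```

```text
My world -0.0067 sd 0.0 t 30.1
30.1 [429.0147 156.4244  95.9279] F [ 0.0981  0.4242 -4.4413] M [ 0.0457 -0.0067 -0.0004] Mtool [0.046  0.005  0.0004] op 0.571 g 64.7 yaw -2.03 tilt -0.07
```

View pics/w7.png

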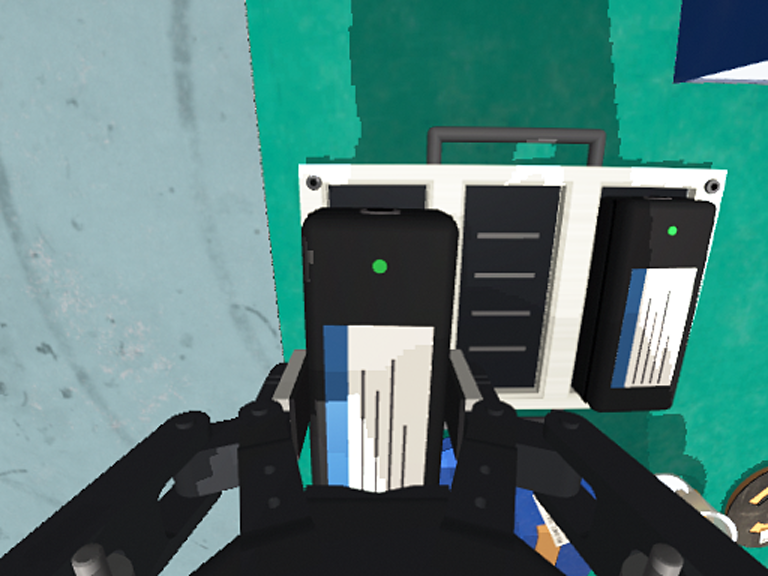

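The left recess mouth spans from (329,185) to (427,185), the carrier's far corners are at (299,164) and (727,170), and the held brick's end is at (380,209).

```bash
python3 - <<'E'
from h import *
o=sensors.get_obs();f=lambda L:(np.array(L,float)+.5)/1.5-.5
c=lambda L,z:cast("wrist",f(L),z,o)*1000
print(c([(299,164),(727,170),(329,185),(427,185),(463,186),(564,187)],.016))
T=tool(o);B=c([(380,209)],.1175);print(((B/1000-T[:3,3])@T[:3,:3])*1000)
go(428.5,157,17,-2)
E
```

```text
[[506.2968 195.8443  16.    ]
 [497.4458 -39.8519  16.    ]
 [494.7707 180.6054  16.    ]
 [492.8772 127.859   16.    ]
 [491.7401 108.4006  16.    ]
 [489.7305  52.9895  16.    ]]
[[ 62.4057   0.3597 -21.398 ]]
d [-0.7 -0.5 79. ] rot [-0.0002 -0.0014 -0.0004]
```

carry_out:
  deltas: "0 -0.3 20 0 0 0 1; 0 -0.3 45 0 0 0 1; 0 -0.3 60 0 0 0 1; 0 -0.3 66 0 0 0 1; 0 -0.3 70 0 0 0 1; 0 -0.3 74 0 0 0 1; 0 -0.3 77 0 0 0 1; 0 -0.3 78 0 0 0 1; 0 -0.3 78 0 0 0 1"

```text
time_s: 31.28
eef_pos: [0.429, 0.1571, 0.0184]
eef_rot: [0.0, 1.0, -0.017, 0.001]
wrist_force: [-4.1, -0.9, 7.7]
opening: 0.567
grasp_force: 66.3
```

```bash
python3 -c "
from h import *
avg(2);st()"
```

```text
My world 0.4736 sd 0.0146 t 31.375
31.375 [428.9996 157.1395  18.4129] F [-3.3348 -0.9884  7.3689] M [-0.0376  0.459   0.0591] Mtool [-0.0533 -0.4575 -0.0591] op 0.567 g 66.3 yaw -1.98 tilt -0.06
```

carry_out:
  deltas: "0 0 0 0 0 0 0.3; 0 0 0 0 0 0 0.3; 0 0 0 0 0 0 0.3; 0 0 -25 0 0 0 0.3; 0 0 -75 0 0 0 0.25; 0 0 -130 0 0 0 0.25; -40 50 -150 0 0 0 0; -80 110 -150 0 0 0 0; -110 160 -150 0 0 0 0; -110 200 -150 0 0 0 0; -110 200 -150 0 0 0 0"

```text
time_s: 32.75
eef_pos: [0.3114, -0.0421, 0.1678]
eef_rot: [0.001, 1.0, -0.021, 0.001]
wrist_force: [0.7, 0.1, 0.3]
opening: 0.998
grasp_force: 0.0
```

```bash
python3 -c "
from h import *
avg(2);st()
s=vision.camera('scene')[110:330,130:400];t=vision.camera('top')[110:270,130:410]
f=lambda i:cv2.resize(i,(780,int(780*i.shape[0]/i.shape[1])),interpolation=cv2.INTER_CUBIC)
im=np.vstack([cv2.resize(t,(524,300)),cv2.resize(s,(368,300))[:, :].copy() if 0 else cv2.resize(s,(524,300))])
cv2.imwrite('pics/f.png',im)"
```

```text
My world 0.0207 sd 0.0286 t 32.85
32.85 [311.5111 -39.2141 167.3767] F [ 0.9057  0.2564 -0.0921] M [-0.0051  0.0493 -0.0117] Mtool [-0.007  -0.0491  0.0117] op 1.003 g 0.0 yaw -2.14 tilt -0.02
```

View pics/f.png

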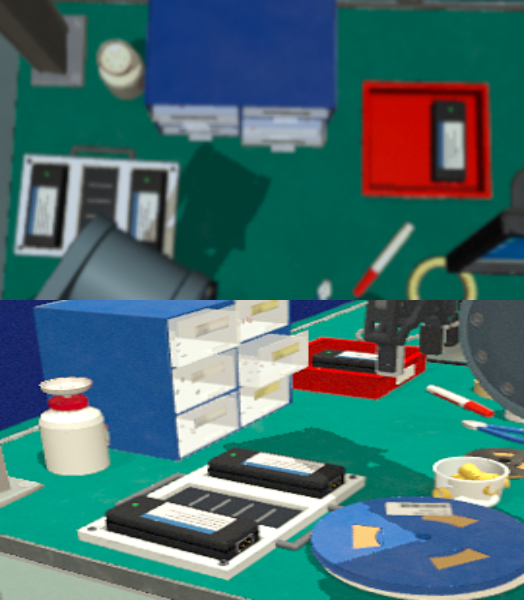

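The two sound bricks sit flat in the outer recesses, at (45,205) and (150,205) in the top half. The reject lies flat in the bin at (447,140). The bottle is standing at (122,65), and the robot is clear of everything.

```bash
python3 -c "
from bench import ctrl
print(ctrl.hand_in())"
```

```text
the job is handed in; nothing more can be done
None
```

The job is handed in: one brick (rightmost of the row) had a loose transformer and lies in the red reject bin, released perhaps 4 mm above its floor; the two sound ones are seated plate up in the carrier's outer recesses, and the bottle was not touched.

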